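# Bolt the retaining rod through the tile rack

## Task

Lift the one long rod up and off its fork on the hanger, then ease it point first, from above, through the holes in all three ledges of the sloping tile rack, so that it keeps the tiles in. Its collar must end sitting flush on the top ledge; do not let it drop down the holes. Let go, leave the two short rods hanging, and leave everything else where it stands.

Things in the scene. Friction and masses are not known exactly. Their poses are not given: they have to be found in the camera images.
- rod: Long rod. Steel shaft 10 mm thick, 165 mm long below a collar 26 mm wide, 6 mm thick; above it a wooden cylindrical grip 18 mm wide, 45 mm high. 0.1 to 0.18 kg. Origin: centre of the collar's underside; z along the rod to the grip (grip z = 6 to 51 mm, point z = -165 mm). Yaw is irrelevant. Hangs upright in one of the three forks, collar on the prongs.
- rod_tip (a point): Point of the long rod, 165 mm below the collar's underside; the last 12 mm taper to a 4 mm blunt end.
- rack: Fixed sloping wooden tile rack, up to 190 mm high, left or right, yaw up to 0.35 rad. Origin: on the table straight below the top hole's mouth; z up. Foot x -60 to +140 mm, y -85 to +85, 12 mm high. Posts carry a back board that slopes 35 degrees from vertical, top towards the robot, bottom towards +x; three ledges stand square out of its upper, far side.
- ledges: Sloping part of the rack, with the holes. Origin: mouth of the top hole, 175 mm above the table. z: common axis of the holes, up and out, leaning 35 degrees from vertical towards the rack's -x (the robot); the rod goes in along -z. x square out of the board, y across. Ledges 8 mm thick, x -25 to 25 mm, y -75 to 75. Board face at x = -25 mm, tiles reach x = -16. Nothing stands above z = 0.
- hole_top (a point): Centre of the top hole's mouth, on the upper face of the top ledge. Each ledge has one round through-hole, 14 mm in diameter, all three on one line. A rod let go in the holes slides down by its weight.
- hole_mid (a point): Centre of the mouth of the middle hole (upper face of the middle ledge), 60 mm further along the axis.
- hole_low (a point): Centre of the mouth of the lowest hole (upper face of the lowest ledge), 120 mm from the top one along the axis.
- hanger: Fixed hanger. Origin: centre of its foot (110 mm x, 270 mm y) on the table; z up; yaw up to 0.35 rad. Posts at x = 31, y = -124 and 124 mm carry a cross bar (x 23 to 39 mm, top z = 222 mm). Three forks point from it to -x at y = -80, 0, 80 mm; a hung rod stands at about x = -20 mm. Nothing is above the prongs but the rods' collars and grips.
- fork_mid (a point): Front end of the middle fork, between the prongs, at their upper face (hanger x = -47, y = 0, z = 222 mm). Each fork has two 6 mm prongs, 13 mm apart, open at the front; upturned tips (x -47 to -41 mm) rise to z = 233 mm. To free a rod raise it at least 12 mm, then draw it out along the hanger's -x.
- short_a: A short rod: shaft 10 mm thick but only 85 mm long, same collar, and a round wooden ball of 26 mm on top (31 mm above the collar's underside) instead of the cylinder; hangs in another fork. Leave it hanging. Origin and z as for the long rod.
- short_b: A second short rod, same as short_a, in the remaining fork. Leave it hanging.
- tile_a: Loose glazed tile 120 x 44 x 8 mm standing on the middle ledge, leaning on the board. Origin at its centre. Leave it in the rack.
- tile_b: Loose glazed tile, same size, standing on the lowest ledge. Origin at its centre. Leave it in the rack.
- glaze_bottle: Tall white plastic bottle, 60 mm in diameter, 200 mm high, standing between rack and hanger. Origin: centre of its underside. Do not knock it.
- dome_red: Glazed dome 72 mm across, 36 mm high, lying on the table nearer the robot. Origin: centre of its underside.
- jar: Glaze jar with a metal lid, 60 mm in diameter, 110 mm high, standing nearer the robot, between rack and hanger. Origin: centre of its underside.
- kiln_prop: Pale ceramic cylinder 38 mm in diameter, 120 mm high, standing upright on the robot's side of the bottle. Origin: centre of its underside
- test_cone: Terracotta cone 56 mm across, 60 mm high, beyond the bottle. Origin: centre of its underside.

How it is judged:
On the way, in this order (a step that is already met when the one before it is completed fails the run):
1. the long rod is lifted off its fork ((x of rod in the frame of hanger below -0.065 m or z of rod_tip in the frame of hanger above 0.23 m)), for 0.1 s.
2. its point is through the top hole, not yet at the middle ledge (x of rod_tip in the frame of ledges between -0.007 and 0.007 m and y of rod_tip in the frame of ledges between -0.007 and 0.007 m and z of rod_tip in the frame of ledges between -0.055 and -0.012 m), for 0.03 s.
3. its point is through the middle hole, not yet at the lowest ledge (x of rod_tip in the frame of ledges between -0.007 and 0.007 m and y of rod_tip in the frame of ledges between -0.007 and 0.007 m and z of rod_tip in the frame of ledges between -0.115 and -0.072 m), for 0.03 s.
At the end, for the whole second after the job is handed in: the long rod runs through all three ledges: collar within 4 mm of the top ledge and 5 mm of its hole centre, point within 8 mm of the axis, in line within 0.07 rad, released, at rest; short rods still hang; all other loose things within 30 mm of their start (z of rod in the frame of ledges between -0.004 and 0.004 m and x of rod in the frame of ledges between -0.005 and 0.005 m and y of rod in the frame of ledges between -0.005 and 0.005 m and x of rod_tip in the frame of ledges between -0.008 and 0.008 m and y of rod_tip in the frame of ledges between -0.008 and 0.008 m and angle between the z axis of rod and the z axis of ledges, either way round below 0.07 rad and linear speed of rod below 0.02 m/s and contact force between the fingers and rod below 0.1 N and z of each of short_a, short_b in the frame of hanger above 0.215 m and distance of each of short_a, short_b, tile_a, tile_b, glaze_bottle, dome_red, jar, kiln_prop, test_cone from where it was at the start of the episode below 0.03 m); the robot touches nothing.
It fails at once if a short rod is knocked off or taken from its fork (distance of any of short_a, short_b from where it was at the start of the episode above 0.04 m).
It fails at once if the bottle, jar or ceramic cylinder is knocked over (angle between any of glaze_bottle, jar, kiln_prop's own z axis and vertical above 0.5 rad).
It fails at once if the rod is dropped down the holes (x of rod_tip in the frame of ledges between -0.007 and 0.007 m and y of rod_tip in the frame of ledges between -0.007 and 0.007 m and z of rod_tip in the frame of ledges between -0.17 and -0.012 m and linear speed of rod above 0.6 m/s).
It also fails if it takes over 64 s, if anything falls off the work surface, if the arm or the gripper's body presses on something with over 40 N, if the wrist force passes 120 N, or if a joint passes its speed limit or range.

## Robot

A 6-joint arm with a two-finger parallel gripper is mounted at the origin on the work surface. World frame = base frame: x ahead of the robot, y to its left, z up, the work surface at z = 0. Lengths are in m, angles in rad, forces in N, time in s.
With the tool pointing down it reaches from about 0.3 to 0.85 m from the base axis. Payload 4.2 kg.
Tool frame: the origin (TCP) lies at the very end of the fingers, on their centre line; the grasp point (between the pads) lies 19 mm behind it; z points along the fingers, y is the line along which they close (so a half turn about z gives the same grasp; the last joint's range is limited). The gripper opens to 91 mm and grips with 3 to 60 N. Pads are 32 mm wide; open, the fingers measure 118 mm over their backs; the gripper's body (76 mm by 178 mm) begins 60 mm behind the grasp point.
Start: joints at [-1.284, 0.32, 1.565, -0, 1.257, -0.02], TCP at [0.174, -0.548, 0.182] pointing down, gripper open.
Joint ranges: [-3.11, 3.11], [-0.84, 2.01], [0.21, 2.61], [-1.34, 4.49], [0.05, 2.63], [-2.56, 2.56]. Speed limits (rad/s): [2.57, 2.57, 3.14, 3.14, 3.14, 3.14].

## Interface

Orientations are given as a 3x3 rotation matrix whose columns are the frame's x, y, z axes.
In Python, from rig import bot gives the robot as it stands.
- The arm moves only by the shell command python3 -m handwheel 'ROWS' [FORCE]. ROWS is JSON, a list of rows, each a list of 7 numbers: the shift along the tool's x, y, z normalised to -1 to 1, where 1 is 20 cm, then the turn, a rotation vector about the tool's x, y, z normalised to -1 to 1, where 1 is 45 degrees, then the opening, from -1 (shut) to 1 (fully open). In form: [[dx, dy, dz, rx, ry, rz, hand], ...]. A call has 1 to 10 rows; each row is the pose to reach, as a shift and turn from the pose commanded when the call began, along the tool's axes at that moment; what a row does not reach only later rows make up. A row lasts 1/8 s, in which the tool goes at most 62.5 mm and 10.7 degrees, less where a joint would pass 70% of its speed; a pose out of reach is approached as far as the arm can. A call with a number of a shift or a turn outside -1 to 1 is refused whole. A call with a gripper value outside its range is refused whole. The fingers move at their own pace and stop on an object; FORCE is the grip in N (left out, the last holds). Time passes only in rows, so rows that repeat a pose let the fingers close. It gives the time, the measured TCP pose, the force, the opening and the grip force at its end, in the units of the state.
- bot.sense(): the state, without advancing time (a new reading comes with each control period).
- bot.get_image(name): name is "scene" or "top" or "wrist"; returns (picture, depth): 400x640x3 uint8, red, green, blue; 400x640 float32, m along the optical axis (not along the pixel's ray), 0 where there is no reading.
- bot.calibration(name): a dict with "intrinsics" (3x3 intrinsics, pixels), "eye" and "orientation" of the camera in the world. Camera axes: x right, y down, z forward; pixel columns grow to the right and rows downward; lengths in m; the calibration is good to about 2 mm. A picture is of the moment at which its call begins: read the wrist's pose just before it. calibration takes no time and is no camera call; for the wrist camera it gives the pose at the moment of the call.
- bot.close_job(): hands the job in; it is judged then, once.
The state is a dict: "time": time; "q": joint angles; "qd": joint speeds; "joint_efforts": joint torques, N m; "position": TCP position; "eef_rot": TCP orientation; "contact_force": force on the tool from outside, world axes, zero at the start; "ft_torque": the same for the moment, N m; "grip_width": opening from 0.0 (shut) to 1.0 (fully open); "grip_force": force on a finger pad.
Only numpy, scipy, OpenCV 4.12 (cv2) and the standard library are available. Lean on these libraries where they do the work, as an engineer would, in place of code of your own. Each camera call takes 0.05 s, during which the arm holds its last target. There are 200 camera calls.

## Working session

There is one attempt and no reset: what is moved stays moved. The work goes in short steps, Python scripts to look and compute and a shell command to move; the robot and the scene stay as the last step left them, time stands still between calls to the robot, and variables do not carry over. Pictures are saved under pics/ and viewed, at most 10 in all, crops included, and the job is handed in when it is done.

```bash
ls; mkdir -p pics; cat > h.py <<'E'
import numpy as np, cv2
from rig import bot
def grab(n,f):
    c=bot.calibration(n); im,d=bot.get_image(n)
    cv2.imwrite(f'pics/{f}.png',im[...,::-1]); np.savez(f'pics/{f}.npz',im=im,d=d,K=c['intrinsics'],e=c['eye'],R=c['orientation'])
    return im,d,c
def load(f): return np.load(f'pics/{f}.npz')
def cloud(z):
    K=z['K'];d=z['d'];v,u=np.mgrid[:400,:640]
    p=np.stack([(u-K[0,2])/K[0,0]*d,(v-K[1,2])/K[1,1]*d,d],-1)
    P=p@np.array(z['R']).T+z['e']; P[d==0]=np.nan
    return P
E
python3 - <<'E'
from h import *
for n in('scene','top'):
    im,d,c=grab(n,n+'0'); print(n,c['eye'],np.round(c['orientation'],3).tolist(),c['intrinsics'][0][0],(d>0).mean())
E
```

```text
pics
scene [1.11350076 0.56942018 0.70130999] [[-0.682, 0.4, -0.612], [0.731, 0.388, -0.562], [0.013, -0.831, -0.557]] 369.2953261576205 0.99604296875
top [0.30986171 0.01739246 1.332041  ] [[0.009, -0.983, 0.184], [-1.0, -0.006, 0.018], [-0.016, -0.184, -0.983]] 457.2369246032458 0.9958203125
```

View pics/scene0.png

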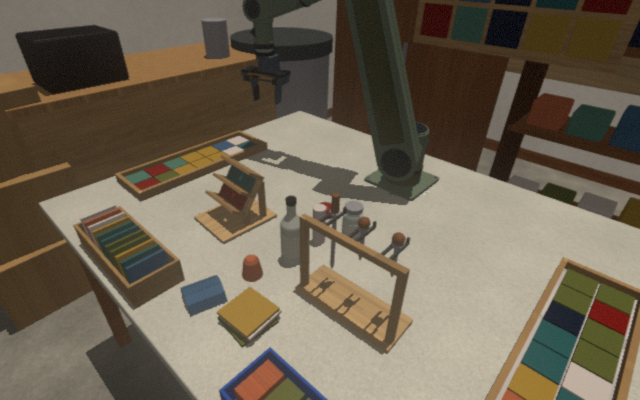

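View pics/top0.png

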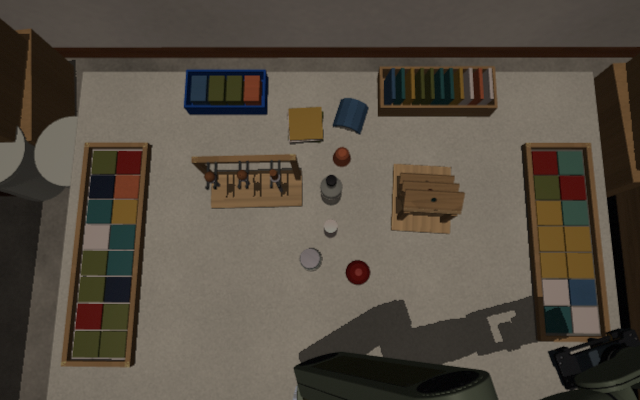

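The scene view shows the long rod (cylindrical grip) at about (336,200), with the two ball-topped short rods at (364,222) and (399,239). In the top view the long rod is at (274,175) next to the bottle at (331,188), the top hole is at (433,200) and the rack is on the robot's right.

```bash
python3 - <<'E'
from h import *
z=load('top0');P=cloud(z);s=load('scene0');S=cloud(s)
def reg(P,u0,u1,v0,v1):return P[v0:v1,u0:u1].reshape(-1,3)
np.set_printoptions(precision=4,suppress=True)
A=reg(P,190,305,140,215)
bar=A[(A[:,2]>.212)&(A[:,2]<.232)];
# cross bar: fit
print('hanger z>0.2 n',len(bar),bar.min(0),bar.max(0))
r=cv2.minAreaRect(bar[bar[:,0]>np.median(bar[:,0])][:,:2].astype(np.float32));print(r)
f=A[(A[:,2]>.008)&(A[:,2]<.02)];
print('foot top',np.median(f[:,2]),cv2.minAreaRect(f[:,:2].astype(np.float32)))
g=A[A[:,2]>.24];
import scipy.cluster.hierarchy as h
l=h.fcluster(h.linkage(g[:,:2]),.02,'distance')
for k in set(l):q=g[l==k];print(len(q),q.mean(0),q.max(0),q.min(0))
B=reg(P,385,470,155,240)
f=B[(B[:,2]>.008)&(B[:,2]<.02)];print('rack foot',np.median(f[:,2]),cv2.minAreaRect(f[:,:2].astype(np.float32)))
t=B[B[:,2]>.13];print(len(t),t.min(0),t.max(0))
for nm,X in(('bottle',reg(P,318,345,172,205)),('prop',reg(P,322,340,220,238)),('jar',reg(P,298,324,246,272)),('dome',reg(P,344,372,258,286)),('cone',reg(P,332,352,146,167))):
    X=X[X[:,2]>.02];tp=X[X[:,2]>X[:,2].max()-.03];print(nm,tp.mean(0),X.max(0),X.min(0))
im=z['im'];hsv=cv2.cvtColor(im,cv2.COLOR_RGB2HSV)
cv2.imwrite('pics/c1.png',np.hstack([cv2.resize(im[150:250,385:475,::-1],None,fx=4,fy=4,interpolation=cv2.INTER_CUBIC),cv2.resize(s['im'][150:250,190:280,::-1],None,fx=4,fy=4,interpolation=cv2.INTER_CUBIC)]))
# rows of top ledge
for v in range(160,240,6): print(v,P[v,433],P[v,410])
E
```

```text
hanger z>0.2 n 1104 [0.5555 0.1024 0.2122] [0.6481 0.3663 0.2319]
((0.639566957950592, 0.2343636453151703), (0.01689344085752964, 0.2639048099517822), 0.03172561898827553)
foot top 0.013465691208201958 ((0.6481178998947144, 0.2635064423084259), (0.34280285239219666, 0.21991243958473206), 89.21217346191406)
69 [0.5838 0.1515 0.2664] [0.5955 0.1601 0.2773] [0.5772 0.144  0.24  ]
86 [0.5815 0.311  0.25  ] [0.5939 0.3226 0.2573] [0.5702 0.3004 0.2408]
88 [0.5864 0.2318 0.2495] [0.5994 0.2442 0.2571] [0.5753 0.2205 0.2405]
rack foot 0.013177006226260612 ((0.5909379720687866, -0.27354997396469116), (0.24146118760108948, 0.23842976987361908), 86.07420349121094)
1794 [ 0.5059 -0.3277  0.13  ] [ 0.6027 -0.1738  0.1951]
bottle [0.5859 0.0128 0.2   ] [0.6104 0.0414 0.2078] [ 0.5563 -0.0175  0.0202]
prop [0.4788 0.0137 0.1206] [0.4966 0.0319 0.1284] [ 0.4612 -0.0045  0.0205]
jar [0.3935 0.0682 0.1106] [0.4216 0.0963 0.1178] [0.3641 0.0391 0.0207]
dome [ 0.3616 -0.0649  0.0308] [ 0.3937 -0.0339  0.0427] [ 0.3317 -0.0965  0.0201]
cone [ 0.6986 -0.0183  0.0542] [0.7217 0.0043 0.0669] [ 0.6786 -0.0433  0.0206]
160 [ 0.6986 -0.2934  0.0013] [nan nan nan]
166 [ 0.6767 -0.29    0.013 ] [ 0.6767 -0.2221  0.012 ]
172 [ 0.6587 -0.2897  0.0115] [ 0.6565 -0.2204  0.0186]
178 [ 0.6215 -0.2715  0.0869] [ 0.6205 -0.2071  0.0895]
184 [ 0.5917 -0.2586  0.1403] [ 0.5926 -0.1984  0.1351]
190 [ 0.5784 -0.2611  0.1268] [ 0.5641 -0.1882  0.1895]
196 [ 0.5505 -0.2479  0.1813] [ 0.5501 -0.1892  0.1816]
202 [ 0.5371 -0.25    0.1697] [ 0.5371 -0.1912  0.168 ]
208 [ 0.5223 -0.2506  0.1648] [ 0.5223 -0.1917  0.1627]
214 [ 0.5314 -0.2838  0.0175] [ 0.532  -0.2184  0.0111]
220 [ 0.5143 -0.284   0.0141] [ 0.5145 -0.2181  0.0099]
226 [ 0.4968 -0.2835  0.0132] [ 0.4963 -0.217   0.0137]
232 [ 0.4792 -0.2827  0.014 ] [ 0.4799 -0.2181  0.0049]
238 [ 0.4629 -0.2843  0.0042] [ 0.4632 -0.2189 -0.0024]
```

View pics/c1.png

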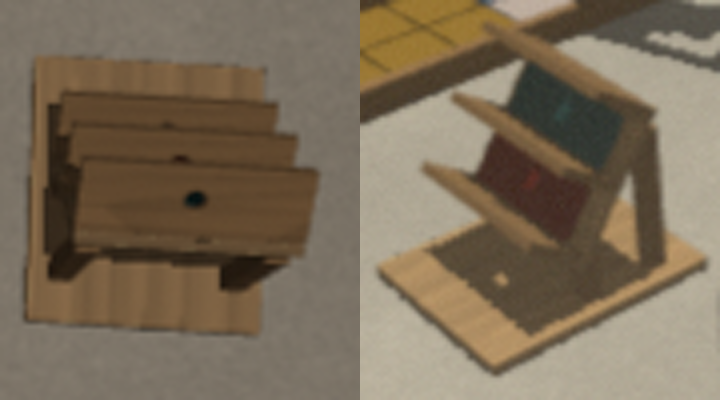

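The crop shows the top hole at about (434,200) in the top image, with the two lower ledges peeking out behind it. Both tiles lean in the rack. Next I'll get the wrist camera geometry.

```bash
cat >> h.py <<'E'
from scipy.spatial.transform import Rotation as Ro
def rows(p,R):
    """shift/turn (normalised) from measured pose to target TCP pose"""
    s=bot.sense();R0=np.array(s['eef_rot'])
    print('t',round(s['time'],2),'shift',np.round(R0.T@(np.array(p)-s['position'])/.2,3),'turn',np.round(Ro.from_matrix(R0.T@R).as_rotvec()/(np.pi/4),3))
def axes(zdir,ydir):
    z=np.array(zdir,float);z/=np.linalg.norm(z);y=np.array(ydir,float);y-=z*(y@z);y/=np.linalg.norm(y)
    return np.stack([np.cross(y,z),y,z],1)
E
python3 - <<'E'
from h import *
np.set_printoptions(precision=4,suppress=True)
s=bot.sense();print(s['position'],s['eef_rot'],s['time'],s['grip_width'])
c=bot.calibration('wrist');R0=np.array(s['eef_rot'])
print('cam in tool',R0.T@(c['eye']-s['position']),R0.T@c['orientation'],c['intrinsics'])
E
```

```text
[ 0.1735 -0.5477  0.1811] [[ 0.9533  0.302  -0.0005]
 [ 0.302  -0.9533  0.0015]
 [ 0.     -0.0016 -1.    ]] 0.1 0.998231006629212
cam in tool [ 0.0685 -0.0007 -0.2018] [[ 0.0004 -0.9701 -0.2427]
 [ 1.      0.0004  0.0002]
 [-0.0001 -0.2427  0.9701]] [[275.8768   0.     323.2353]
 [  0.     275.8768 199.5889]
 [  0.       0.       1.    ]]
```

```bash
python3 - <<'E'
from h import *
print(cloud(load('top0'))[198:203:2,432:437:2].round(4).tolist())
y=-.06;a=np.array([-.574*np.cos(y),-.574*np.sin(y),.819])
rows(np.array([.541,-.249,.175])+.12*a,axes(-a,[np.sin(y),-np.cos(y),0]))
E
```

```text
[[[0.5456, -0.2456, 0.1794], [0.5583, -0.2651, 0.1177], [0.5456, -0.2557, 0.18]], [[0.5493, -0.2556, 0.1347], [0.5497, -0.2614, 0.1329], [0.5419, -0.2574, 0.1721]], [[0.5372, -0.2476, 0.1693], [0.5377, -0.2533, 0.1667], [0.5361, -0.2565, 0.1749]]]
t 0.1 shift [ 1.881 -0.993 -0.459] turn [-0.145  0.77   0.452]
```

```bash
python3 -m handwheel '[[0.3,-0.15,-0.3,0,0,0,1],[0.6,-0.3,-0.5,0,0,0,1],[0.9,-0.5,-0.6,0,0,0,1],[0.95,-0.5,-0.6,0,0.2,0.2,1],[0.95,-0.5,-0.6,0,0.4,0.3,1],[0.95,-0.5,-0.6,0,0.4,0.3,1]]' 
python3 - <<'E'
from h import *
y=-.06;a=np.array([-.574*np.cos(y),-.574*np.sin(y),.819])
rows(np.array([.541,-.252,.175])+.12*a,axes(-a,[np.sin(y),-np.cos(y),0]))
E
```

```text
time: 0.85
position: [0.3231, -0.3949, 0.3014]
eef_rot: [[0.95, 0.073, 0.302], [0.058, -0.997, 0.058], [0.306, -0.037, -0.951]]
contact_force: [0.5, 1.0, -0.0]
grip_width: 0.999
grip_force: 0.0
t 0.85 shift [ 0.708 -0.673  0.402] turn [-0.118  0.385  0.131]
```

```bash
python3 -m handwheel '[[0.25,-0.2,0.1,-0.03,0.1,0.03,1],[0.5,-0.45,0.2,-0.06,0.2,0.06,1],[0.7,-0.67,0.3,-0.1,0.3,0.1,1],[0.71,-0.67,0.4,-0.118,0.385,0.13,1],[0.71,-0.67,0.4,-0.118,0.385,0.13,1],[0.71,-0.67,0.4,-0.118,0.385,0.13,1],[0.71,-0.67,0.4,-0.118,0.385,0.13,1]]' 
python3 - <<'E'
from h import *
grab('wrist','w1')
E
```

```text
time: 1.72
position: [0.4742, -0.2506, 0.2755]
eef_rot: [[0.817, -0.058, 0.574], [-0.046, -0.998, -0.036], [0.575, 0.003, -0.818]]
contact_force: [-0.4, -0.1, 1.0]
grip_width: 0.995
grip_force: 0.0
```

View pics/w1.png

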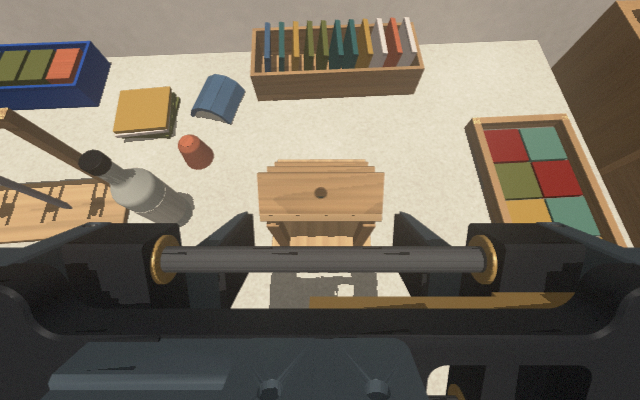

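The wrist view shows the top ledge spanning about (258–384, 172–220) with the dark hole at (320,193). Its face is nearly square to the camera.

```bash
cat > hole.py <<'E'
import sys
from h import *
np.set_printoptions(precision=4,suppress=True)
z=load(sys.argv[1]);P=cloud(z);im=z['im'];K=z['K'];u0,v0=int(sys.argv[2]),int(sys.argv[3])
g=cv2.cvtColor(im,cv2.COLOR_RGB2GRAY)
# ledge: near-plane region
X=P[v0-10:v0+16,u0-45:u0+45].reshape(-1,3);X=X[~np.isnan(X).any(1)]
for i in range(6):
    c=X.mean(0);n=np.linalg.svd(X-c)[2][2];n*=np.sign(n[2]);r=abs((X-c)@n);X=X[r<max(.002,2*np.median(r))]
print('normal',n,'tilt deg',np.degrees(np.arccos(n[2])),'yaw',np.arctan2(-n[1],-n[0]),len(X))
D=np.abs((P-c)@n)<.004
m=(D*255).astype(np.uint8)
cc=cv2.connectedComponents(m)[1];m=(cc==cc[v0,u0-20]).astype(np.uint8)
# long edges of the ledge mask: lines fit to top and bottom rows
us=np.arange(u0-50,u0+51,2);top=[np.flatnonzero(m[:,u]).min() for u in us];bot_=[np.flatnonzero(m[:,u]).max() for u in us]
def ray(u,v):
    d=np.array(z['R'])@[(u-K[0,2])/K[0,0],(v-K[1,2])/K[1,1],1];e=z['e'];return e+d*(((c-e)@n)/(d@n))
for nm,w in(('top',top),('bot',bot_)):
    k=np.polyfit(us,w,1);q=ray(us[0],np.polyval(k,us[0]))-ray(us[-1],np.polyval(k,us[-1]));q*=np.sign(q[1]);print(nm,'edge yaw',np.arctan2(-q[0],q[1]))
w=g[v0-14:v0+15,u0-14:u0+15];th=(float(w.min())+np.median(w))/2
b=(w<th).astype(np.uint8);n_,l,st,ce=cv2.connectedComponentsWithStats(b);k=1+np.argmax(st[1:,4])
h=ce[k]+[u0-14,v0-14];print('hole px',h,st[k],'world',ray(*h))
E
python3 hole.py w1 320 193
```

```text
normal [-0.5788  0.0325  0.8148] tilt deg 35.43322759304909 yaw -0.05607791644802473 2123
top edge yaw -0.0551430531653166
bot edge yaw -0.04417665507611345
hole px [320.31 192.62] [  9   9  12  10 100] world [ 0.5399 -0.2503  0.1745]
```

```bash
python3 - <<'E'
from h import *
y=.05
rows([.56,.15,.38],axes([0,0,-1],[np.sin(y),-np.cos(y),0]))
E
```

```text
t 1.77 shift [ 0.559 -2.023 -0.253] turn [ 0.045 -0.779 -0.133]
```

```bash
python3 -m handwheel '[[0.1,0,-0.3,0,0,0,1],[0.2,-0.3,-0.4,0,-0.1,0,1],[0.3,-0.6,-0.4,0,-0.3,0,1],[0.3,-0.9,-0.4,0,-0.4,0,1],[0.3,-1,-0.4,0,-0.6,-0.1,1],[0.3,-1,-0.4,0.04,-0.78,-0.13,1],[0.3,-1,-0.4,0.04,-0.78,-0.13,1]]' 
python3 - <<'E'
from h import *
y=.05
rows([.56,.15,.38],axes([0,0,-1],[np.sin(y),-np.cos(y),0]))
E
```

```text
time: 2.65
position: [0.4909, -0.0496, 0.3724]
eef_rot: [[0.999, 0.047, -0.003], [0.047, -0.999, -0.002], [-0.003, 0.002, -1.0]]
contact_force: [-0.6, -0.9, -0.6]
grip_width: 1.003
grip_force: 0.0
t 2.65 shift [ 0.392 -0.981 -0.041] turn [ 0.002  0.004 -0.003]
```

```bash
python3 -m handwheel '[[0.1,-0.25,0,0,0,0,1],[0.2,-0.5,0,0,0,0,1],[0.3,-0.75,0,0,0,0,1],[0.39,-0.98,0,0,0,0,1],[0.39,-0.98,0,0,0,0,1],[0.39,-0.98,0,0,0,0,1],[0.39,-0.98,0,0,0,0,1]]' 
python3 - <<'E'
from h import *
grab('wrist','w2')
E
```

```text
time: 3.52
position: [0.5564, 0.1486, 0.3744]
eef_rot: [[0.999, 0.045, 0.0], [0.045, -0.999, -0.002], [0.0, 0.002, -1.0]]
contact_force: [-0.1, 0.1, -0.1]
grip_width: 1.0
grip_force: 0.0
```

View pics/w2.png

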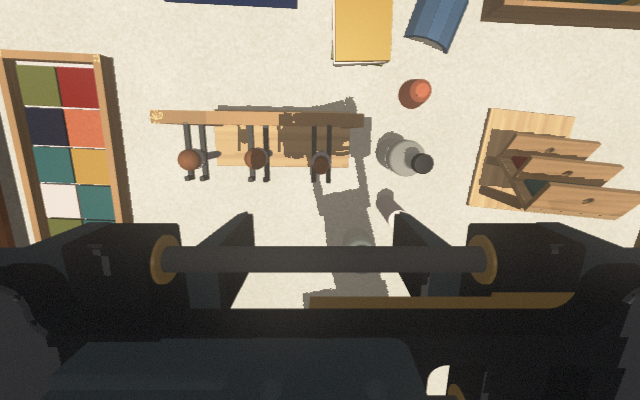

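The long rod's grip appears at about (321,160), with the short rods at (190,160) and (257,158). The cross bar runs along row ~117.

```bash
python3 - <<'E'
from h import *
np.set_printoptions(precision=4,suppress=True)
z=load('w2');P=cloud(z)
for nm,u0,u1,lo in(('long',300,342,.262),('s1',240,275,.235),('s2',172,207,.235)):
    A=P[140:182,u0:u1].reshape(-1,3);A=A[A[:,2]>lo];print(nm,len(A),A.mean(0),A.min(0),A.max(0),np.median(A[:,2]))
    v,u=np.nonzero(P[140:182,u0:u1,2]>lo);print('  px',u.mean()+u0,v.mean()+140)
for u0,u1 in((165,175),(215,225),(275,285),(340,350)):
    A=P[105:130,u0:u1].reshape(-1,3);A=A[abs(A[:,2]-.222)<.01];print('bar',A.mean(0),A.min(0),A.max(0))
E
```

```text
long 206 [0.5869 0.1534 0.2715] [0.5775 0.1451 0.2622] [0.5951 0.162  0.2741] 0.2716817344155977
  px 320.7281553398058 165.71844660194174
s1 371 [0.5891 0.2314 0.2474] [0.5754 0.2204 0.2353] [0.6008 0.2445 0.2526] 0.2480911941319613
  px 255.0242587601078 158.32075471698113
s2 396 [0.5842 0.3097 0.2469] [0.5707 0.3001 0.2357] [0.5959 0.3234 0.2534] 0.24777654385092052
  px 189.03535353535352 159.39646464646464
bar [0.6328 0.3424 0.2209] [0.6247 0.3358 0.2186] [0.6407 0.3492 0.2227]
bar [0.6343 0.281  0.2207] [0.6264 0.2747 0.2127] [0.6423 0.2899 0.2231]
bar [0.6365 0.2069 0.2209] [0.6286 0.2011 0.2193] [0.6445 0.2127 0.2228]
bar [0.639  0.1266 0.2208] [0.6311 0.1205 0.2187] [0.647  0.1326 0.2227]
```

```bash
python3 - <<'E'
from h import *
y=.03
rows([.5867,.1535,.233],axes([0,0,-1],[np.sin(y),-np.cos(y),0]))
E
```

```text
t 3.58 shift [ 0.152 -0.018  0.706] turn [0.002 0.    0.02 ]
```

```bash
python3 -m handwheel '[[0.15,-0.02,0,0,0,0.02,0.1],[0.15,-0.02,0.1,0,0,0.02,0.1],[0.15,-0.02,0.2,0,0,0.02,0.1],[0.15,-0.02,0.3,0,0,0.02,0.1],[0.15,-0.02,0.4,0,0,0.02,0.1],[0.15,-0.02,0.4,0,0,0.02,0.1],[0.15,-0.02,0.4,0,0,0.02,0.1]]' 
python3 - <<'E'
from h import *
y=.03
rows([.5867,.1535,.233],axes([0,0,-1],[np.sin(y),-np.cos(y),0]))
E
```

```text
time: 4.45
position: [0.5869, 0.1552, 0.2946]
eef_rot: [[1.0, 0.031, 0.0], [0.031, -1.0, -0.001], [0.0, 0.001, -1.0]]
contact_force: [-0.1, 0.3, 0.9]
grip_width: 0.549
grip_force: 0.0
t 4.45 shift [-0.001  0.008  0.308] turn [ 0.002 -0.     0.002]
```

```bash
python3 -m handwheel '[[0,0.008,0.1,0,0,0,0.1],[0,0.008,0.2,0,0,0,0.1],[0,0.008,0.26,0,0,0,0.1],[0,0.008,0.305,0,0,0,0.1],[0,0.008,0.305,0,0,0,0.1],[0,0.008,0.305,0,0,0,0.1]]' 
python3 -m handwheel '[[0,0,0,0,0,0,-0.4],[0,0,0,0,0,0,-0.55],[0,0,0,0,0,0,-1],[0,0,0,0,0,0,-1],[0,0,0,0,0,0,-1],[0,0,0,0,0,0,-1],[0,0,0,0,0,0,-1],[0,0,0,0,0,0,-1]]' 40
```

```text
time: 5.2
position: [0.5869, 0.154, 0.2332]
eef_rot: [[0.999, 0.032, 0.0], [0.032, -0.999, -0.001], [0.0, 0.001, -1.0]]
contact_force: [-0.0, -0.1, 0.5]
grip_width: 0.551
grip_force: 0.0
time: 6.2
position: [0.5865, 0.1537, 0.2325]
eef_rot: [[0.999, 0.032, -0.001], [0.032, -0.999, -0.002], [-0.001, 0.002, -1.0]]
contact_force: [-0.2, -1.4, 1.6]
grip_width: 0.177
grip_force: 40.0
```

```bash
python3 -m handwheel '[[0,0,-0.05,0,0,0,-1],[0,0,-0.12,0,0,0,-1],[0,0,-0.25,0,0,0,-1],[0,0,-0.4,0,0,0,-1],[0,0,-0.6,0,0,0,-1],[0,0,-0.8,0,0,0,-1],[0,0,-1,0,0,0,-1],[0,0,-1,0,0,0,-1],[0,0,-1,0,0,0,-1],[0,0,-1,0,0,0,-1]]' 60
python3 - <<'E'
from h import *
grab('wrist','w3')
y=-.053;a=np.array([-np.sin(np.radians(35))*np.cos(y),-np.sin(np.radians(35))*np.sin(y),np.cos(np.radians(35))])
H=np.array([.540,-.250,.175])
rows(H+(.010+.165+.03)*a,axes(-a,[np.sin(y),-np.cos(y),0])); print(H+.205*a)
E
```

```text
time: 7.45
position: [0.5863, 0.1542, 0.4307]
eef_rot: [[0.999, 0.032, -0.005], [0.032, -0.999, -0.002], [-0.005, 0.002, -1.0]]
contact_force: [-0.1, -0.3, -1.0]
grip_width: 0.172
grip_force: 60.0
t 7.5 shift [-0.881  1.961  0.448] turn [-0.03   0.783  0.106]
[ 0.42258194 -0.24377101  0.34292617]
```

View pics/w3.png

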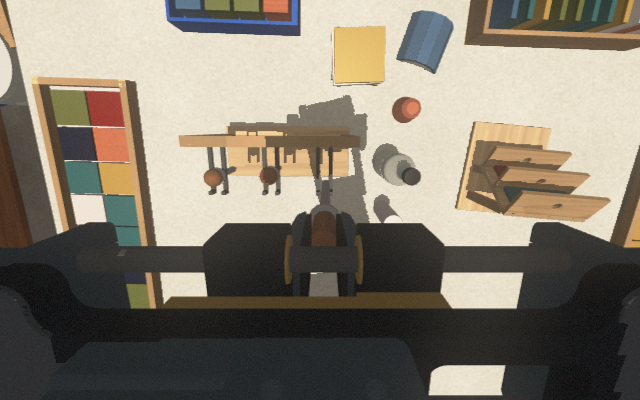

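The grip is held between the fingers and the shaft runs ahead to about (325,180). Both short rods still hang at (213,177) and (268,175).

```bash
python3 -m handwheel '[[-0.1,0.2,-0.1,0,0,0,-1],[-0.2,0.4,-0.1,0,0,0,-1],[-0.3,0.6,-0.1,0,0,0,-1],[-0.4,0.8,-0.1,0,0.1,0,-1],[-0.5,1,-0.1,0,0.2,0,-1],[-0.5,1,-0.1,0,0.3,0.05,-1],[-0.5,1,-0.1,0,0.4,0.05,-1],[-0.5,1,-0.1,0,0.4,0.05,-1]]'
python3 - <<'E'
from h import *
y=-.053;a=np.array([-np.sin(np.radians(35))*np.cos(y),-np.sin(np.radians(35))*np.sin(y),np.cos(np.radians(35))])
H=np.array([.540,-.250,.175])
rows(H+(.010+.165+.06)*a,axes(-a,[np.sin(y),-np.cos(y),0]))
E
```

```text
time: 8.5
position: [0.4912, -0.0489, 0.4526]
eef_rot: [[0.952, -0.007, 0.306], [-0.008, -1.0, 0.002], [0.306, -0.004, -0.952]]
contact_force: [0.4, -0.5, -1.3]
grip_width: 0.176
grip_force: 60.0
t 8.5 shift [-0.531  0.975  0.272] turn [-0.031  0.381  0.05 ]
```

```bash
python3 -m handwheel '[[-0.1,0.2,0,0,0.05,0,-1],[-0.2,0.4,0,0,0.1,0,-1],[-0.3,0.6,0,0,0.2,0,-1],[-0.4,0.8,0,0,0.3,0.05,-1],[-0.53,0.97,0.1,-0.03,0.38,0.05,-1],[-0.53,0.97,0.27,-0.03,0.38,0.05,-1],[-0.53,0.97,0.27,-0.03,0.38,0.05,-1],[-0.53,0.97,0.27,-0.03,0.38,0.05,-1],[-0.53,0.97,0.27,-0.03,0.38,0.05,-1]]'
python3 - <<'E'
from h import *
y=-.053;a=np.array([-np.sin(np.radians(35))*np.cos(y),-np.sin(np.radians(35))*np.sin(y),np.cos(np.radians(35))])
H=np.array([.540,-.250,.175])
rows(H+(.010+.165+.06)*a,axes(-a,[np.sin(y),-np.cos(y),0]))
for n,f in(('wrist','w4'),('scene','s4'),('top','t4')):grab(n,f)
w=load('w4')['im'][100:260,200:440,::-1];s=load('s4')['im'][100:260,180:330,::-1];
a=cv2.resize(w,(480,320),interpolation=2);b=cv2.resize(s,(300,320),interpolation=2);cv2.imwrite('pics/c4.png',np.hstack([a,b]))
E
```

```text
time: 9.62
position: [0.4088, -0.2417, 0.3698]
eef_rot: [[0.817, -0.05, 0.574], [-0.04, -0.999, -0.03], [0.575, 0.001, -0.818]]
contact_force: [-0.5, 0.3, -0.8]
grip_width: 0.172
grip_force: 60.0
t 9.62 shift [-0.02   0.006  0.   ] turn [-0.001 -0.002  0.004]
```

View pics/c4.png

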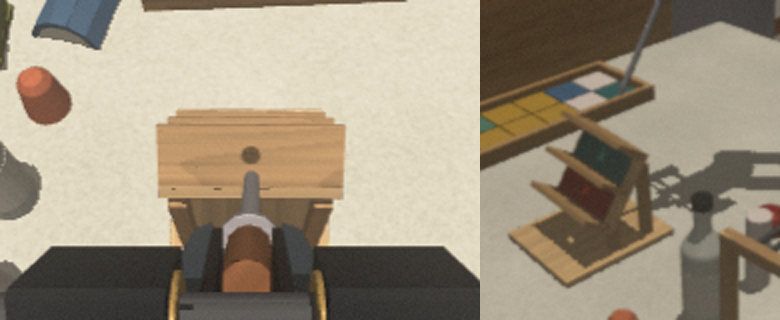

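The rod is poised above the top ledge. In the wrist image its tip is at about (325,187) and the hole at (325,177). Now I'll measure the rod's line against the hole's axis.

```bash
cat > rodfit.py <<'E'
import sys
from h import *
np.set_printoptions(precision=4,suppress=True)
y=-.053;t=np.radians(35);a=np.array([-np.sin(t)*np.cos(y),-np.sin(t)*np.sin(y),np.cos(t)]);R=axes(-a,[np.sin(y),-np.cos(y),0])
H=np.array([float(q) for q in sys.argv[2:5]])
s=bot.sense();p=np.array(s['position'])
z=load(sys.argv[1]);P=cloud(z)
# work in tool frame
R0=np.array(s['eef_rot']);Q=(P-p)@R0;C=R0.T@(z['e']-p)
ok=(abs(Q[...,0])<.025)&(abs(Q[...,1])<.02)&(Q[...,2]>.01)&(Q[...,2]<.15)
q=[]
for lo in np.arange(.02,.15,.01):
    k=Q[ok&(Q[...,2]>=lo)&(Q[...,2]<lo+.01)]
    if len(k)<3: continue
    m=np.array([k[:,0].mean(),(k[:,1].min()+k[:,1].max())/2,k[:,2].mean()])
    d=m-C;d[2]=0;d/=np.linalg.norm(d);q.append(np.r_[m+d*4.3e-3,len(k)])   # mean visible surface -> axis
q=np.array(q);print(q)
fx=np.polyfit(q[:,2],q[:,0],1);fy=np.polyfit(q[:,2],q[:,1],1);print('slope x,y',fx[0],fy[0])
tip=np.array([np.polyval(fx,.155),np.polyval(fy,.155),.155]);top=np.array([np.polyval(fx,-.01),np.polyval(fy,-.01),-.01])
L=np.stack([R[:,0],-R[:,1],a],1)
for nm,v in(('tip',tip),('collar',top)):print(nm,'tool',v,'in ledges mm',((p+R0@v-H)@L)*1e3)
E
python3 rodfit.py w4 .540 -.250 .1745; python3 hole.py w4 325 177;
python3 - <<'E'
from h import *
# two-view check of tip: none of the models, just rays through tip pixel in scene & wrist are printed as expected pixel
s=bot.sense();R=np.array(s['eef_rot']);tip=np.array(s['position'])+R@[0,0,.155]
for n in('w4','s4','t4'):
    z=load(n);c=np.array(z['R']).T@(tip-z['e']);print(n,z['K'][:2,:2].diagonal()*c[:2]/c[2]+z['K'][:2,2])
E
```

```text
[[-0.0031  0.0005  0.0475 11.    ]
 [-0.0038  0.0006  0.055  18.    ]
 [-0.0041  0.0011  0.0642 20.    ]
 [-0.0044  0.0012  0.0742 16.    ]
 [-0.005   0.0013  0.0844 17.    ]
 [-0.0052  0.0014  0.0948 16.    ]
 [-0.0057  0.0021  0.1055 13.    ]
 [-0.0058  0.0021  0.1151 11.    ]
 [-0.0064  0.0022  0.1244  9.    ]
 [-0.007   0.0023  0.135  13.    ]
 [-0.0072  0.0024  0.1456 10.    ]]
slope x,y -0.040016779894153504 0.020221821516031874
tip tool [-0.0076  0.0028  0.155 ] in ledges mm [-3.9451 -1.206  80.0451]
collar tool [-0.001  -0.0006 -0.01  ] in ledges mm [  2.44     1.9602 245.0571]
normal [ 0.8773 -0.0423  0.4781] tilt deg 61.43880780571793 yaw 3.0933757494111807 2331
w4 [323.79114234 184.20560003]
s4 [250.73299017 140.32771022]
t4 [438.70823693 212.50308475]Traceback (most recent call last):
  File "hole.py", line 15, in <module>
    us=np.arange(u0-50,u0+51,2);top=[np.flatnonzero(m[:,u]).min() for u in us];bot_=[np.flatnonzero(m[:,u]).max() for u in us]
                                     ~~~~~~~~~~~~~~~~~~~~~~~~~~^^
    return umr_minimum(a, axis, None, out, keepdims, initial, where)
ValueError: zero-size array to reduction operation minimum which has no identity
```

```bash
cat > goal.py <<'E'
# goal.py  Hx Hy Hz  tipx tipy  slopex slopey  list of tip z in ledges (m)
import sys
from h import *
f=[float(q) for q in sys.argv[1:]]
y=-.053;t=np.radians(35);a=np.array([-np.sin(t)*np.cos(y),-np.sin(t)*np.sin(y),np.cos(t)]);R=axes(-a,[np.sin(y),-np.cos(y),0])
d=np.array([f[5],f[6],1]);d/=np.linalg.norm(d)
# rotation taking tool z to d ; want Rn d = -a
A=Ro.align_vectors([[0,0,1.]],[d])[0].as_matrix();Rn=R@A
for s in f[7:]:
    rows(np.array(f[:3])+s*a-Rn@np.array([f[3],f[4],.155]),Rn)
E
python3 - <<'E'
from h import *
np.set_printoptions(precision=4,suppress=True)
y=-.053;t=np.radians(35);a=np.array([-np.sin(t)*np.cos(y),-np.sin(t)*np.sin(y),np.cos(t)]);H=np.array([.540,-.250,.1745])
s=bot.sense();R=np.array(s['eef_rot']);tip=np.array(s['position'])+R@[-.0076,.0028,.155]
for n in('w4','s4','t4'):
    z=load(n);c=np.array(z['R']).T@(tip-z['e']);print(n,z['K'][:2,:2].diagonal()*c[:2]/c[2]+z['K'][:2,2])
def cast(n,u0,v0,r):
    z=load(n);g=cv2.cvtColor(z['im'],cv2.COLOR_RGB2GRAY)[v0-r:v0+r+1,u0-r:u0+r+1]
    b=(g<(float(g.min())+np.median(g))/2).astype(np.uint8);_,l,st,ce=cv2.connectedComponentsWithStats(b);k=l[r,r] or 1+np.argmax(st[1:,4])
    px=ce[k]+[u0-r,v0-r];d=np.array(z['R'])@[(px[0]-z['K'][0,2])/z['K'][0,0],(px[1]-z['K'][1,2])/z['K'][1,1],1];e=z['e']
    print(n,px,st[k],e+d*(((H-e)@a)/(d@a)))
cast('w1',320,193,8);cast('w4',325,177,7);cast('top0',434,200,6)
z=load('s4');cv2.imwrite('pics/c5.png',np.hstack([cv2.resize(load(n)['im'][v-30:v+30,u-30:u+30,::-1],(300,300),interpolation=0) for n,u,v in(('s4',252,142),('w4',325,182))]))
E
python3 goal.py .540 -.250 .1745 -.0076 .0028 -.04 .02 .06 .02
```

```text
w4 [325.8965 189.86  ]
s4 [251.9924 140.7999]
t4 [439.4149 215.4076]
w1 [320.2688 192.6237] [ 3  3 12 10 93] [ 0.5399 -0.2502  0.1745]
w4 [324.9683 177.3016] [ 3  3  9  9 63] [ 0.5398 -0.2504  0.1743]
top0 [433.1176 199.4118] [ 3  4  5  4 17] [ 0.5426 -0.2491  0.1763]
t 9.78 shift [-0.011  0.009  0.099] turn [0.024 0.049 0.003]
t 9.78 shift [-0.011  0.009  0.299] turn [0.024 0.049 0.003]
```

View pics/c5.png

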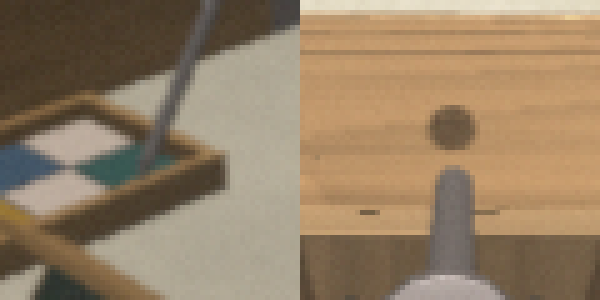

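```bash
python3 - <<'E'
from h import *
np.set_printoptions(precision=4,suppress=True,linewidth=150)
s=bot.sense();R=np.array(s['eef_rot']);p=np.array(s['position'])
for n,b,(u,v) in(('s4','scene0',(252,138)),('t4','top0',(439,214))):
    z=load(n);D=np.abs(z['im'].astype(int)-load(b)['im']).sum(2)
    print(n);print(D[v-8:v+14,u-10:u+12])
    for X in([0,0,0.01],[0,0,.155],[-.0076,.0028,.155],[-.0036,.0024,.155],[-.006,.0026,.165]):
        c=np.array(z['R']).T@(p+R@X-z['e']);print(X,z['K'][:2,:2].diagonal()*c[:2]/c[2]+z['K'][:2,2])
E
```

```text
s4
[[ 13   3   3   7   5   7   1   4   1   3   3   6  22  94 206 232 190  67   7   9   3   3]
 [  6   2   2   5   8   3   7   6   8   6   7   6  45 148 219 231 143  29   4   2   3   8]
 [  9   1   5   8   1   3   0   3   2  13   4  28  93 185 228 185  72  15   4   2   3   3]
 [  5   9   7   2   3   2   3  10   6   4   0  58 144 224 244 145  32   3   1   5   3   6]
 [  2   9   4   3   4   5   6   2   3   3  28  99 186 229 241 121   8   5   0   9  10   5]
 [  6   5  11   1   3   4  10   2   2   3  52 136 212 239 195  76   6   6   1   2   2   5]
 [  3   3   1   5  12   6   1   3   5   5  46 142 191 216 137  36   5   1   5   3   2   2]
 [  1   6  10   6   7  10   5   2   3   7  32  76 116 122  56   2   4   4   3   2   2  10]
 [  3  11   6   3   6  14  12   5   0  27  38  42  39  31  10  10   4   3   5   7  10   2]
 [  8   4   2   3   3   1   2   6  10  43  76  63  39  29  80  98  88  55   6   5  10   4]
 [  2   5   5  11   8   7   3   2  32  79  96  57  24  10  50  65 109 111  91  84  50   7]
 [  6  11   8   4   2   4  12  21  81 115  99  43  18   3   8  13  44  70  87 127 129  86]
 [  4
[... 2611 characters left out ...]
   9  44  28  32  29  13  17  20  19  21  23]
 [ 21  19  19  20  20  19  21  21  22  24  19  14 117  93  71  67  42   8  22  23  23  24]
 [ 23  21  20  22  22  21  21  21  22  21  22   2  73 139 111 103  94  38  22  21  23  25]
 [ 22  19  22  20  22  21  23  21  21  22  20  22  17 133 119 106 108  66   7  23  24  21]
 [ 24  20  18  20  19  20  24  18  21  23  24  21   5  67 133 115 110 100  37  22  20  24]
 [ 19  21  20  19  17  22  23  24  22  25  21  23  19  17 129 124 113 111  67   6  20  22]]
[0, 0, 0.01] [451.4217 241.7925]
[0, 0, 0.155] [438.7082 212.5031]
[-0.0076, 0.0028, 0.155] [439.4149 215.4076]
[-0.0036, 0.0024, 0.155] [439.4911 213.9058]
[-0.006, 0.0026, 0.165] [438.659 213.028]
```

```bash
python3 - <<'E'
from h import *
np.set_printoptions(precision=1,suppress=True,linewidth=150)
s=bot.sense();R=np.array(s['eef_rot']);p=np.array(s['position'])
z=load('w4');Q=(cloud(z)-p)@R*1e3
for v in range(185,246,2):print(v,Q[v,322],Q[v,326],z['im'][v,324])
E
```

```text
185 [-16.8  -2.7 236.2] [ -2.6   3.  163. ] [159 133 104]
187 [-19.9  -2.7 235.1] [ -2.3   2.8 147.7] [119 111 105]
189 [ -5.   -2.3 148.2] [ -1.6   2.7 132. ] [120 112 108]
191 [ -3.8  -2.3 130.1] [ -0.8   2.5 116.3] [115 108 103]
193 [ -2.5  -2.2 113.4] [ -0.4   2.4 104. ] [119 111 105]
195 [ -2.   -2.1 100.6] [ 0.   2.3 92.1] [121 112 106]
197 [-1.2 -2.1 87.9] [ 0.3  2.2 81.4] [118 110 106]
199 [-0.6 -2.  76.3] [ 0.6  2.1 71.5] [117 108 103]
201 [ 0.2 -2.  64.9] [ 1.2  2.  61. ] [118 110 106]
203 [ 0.6 -1.9 55.3] [ 1.4  1.9 52.4] [118 109 105]
205 [ 1.  -1.9 46.4] [ 1.6  1.8 44.3] [121 113 109]
207 [10.7 -1.7  4.7] [10.3  1.4  6.1] [191 178 172]
209 [ 8.9 -1.7  5.3] [8.7 1.4 5.8] [176 168 161]
211 [ 7.1 -1.7  5.7] [7.2 1.4 5.5] [170 159 155]
213 [ 6.9 -1.7  1.2] [7.  1.4 0.7] [110  80  60]
215 [ 7.  -1.7 -4.5] [ 7.4  1.3 -5.7] [104  72  53]
217 [ 7.1 -1.7 -9.7] [  7.6   1.2 -11.3] [104  71  48]
219 [  7.3  -1.6 -15.1] [  7.7   1.2 -16.2] [107  77  56]
221 [  7.9  -1.6 -21.3] [  7.7   1.2 -20.8] [104  72  51]
223 [  7.9  -1.6 -25.6] [  7.9   1.1 -25.6] [105  75  53]
225 [  8.3  -1.6 -30.8] [  8.4   1.  -31. ] [105  73  52]
227 [  8.2  -1.6 -34.4] [  8.2   1.  -34.4] [103  72  50]
229 [  8.2  -1.5 -38. ] [  8.3   1.  -38.3] [111  73  48]
231 [  7.3  -1.5 -39.2] [  7.5   1.  -39.7] [155 103  67]
233 [  6.1  -1.5 -39.7] [  6.    1.  -39.4] [145  94  63]
235 [  4.9  -1.5 -40. ] [  4.9   1.  -40. ] [147  97  66]
237 [  3.6  -1.5 -39.9] [  3.4   1.  -39.6] [144  96  64]
239 [nan nan nan] [  2.7   1.  -41.1] [143  95  65]
241 [  0.9  -1.5 -40. ] [  0.9   1.  -39.9] [142  94  62]
243 [ -0.6  -1.5 -39.6] [ -0.3   1.  -40.3] [139  92  58]
245 [ -1.4  -1.5 -40.9] [ -1.7   1.  -40.2] [137  88  58]
```

```bash
python3 - <<'E'
from h import *
s=bot.sense();R=np.array(s['eef_rot']);p=np.array(s['position'])
for n,o in(('w4',(325.6,186.9)),('s4',(251.2,145.6)),('t4',(437.7,211.5))):
    z=load(n)
    for X in([-.0085,.0032,.1765],[-.0055,.0025,.1765]):
        c=np.array(z['R']).T@(p+R@X-z['e']);print(n,o,z['K'][:2,:2].diagonal()*c[:2]/c[2]+z['K'][:2,2])
E
sed -i 's/\.155\])/.1765])/' goal.py; grep 1765 goal.py
sed -i 's/\.155/.1765/g; s/-\.01)/.0115)/g; s/,-\.01\])/,.0115])/;s/<\.15)/<.165)/;s/arange(.02,.15,/arange(.02,.165,/' rodfit.py; python3 rodfit.py w4 .540 -.250 .1745|tail -3
python3 goal.py .540 -.250 .1745 -.0078 .003 -.038 .019 .06 .02
```

```text
w4 (325.6, 186.9) [326.03471863 187.29659497]
w4 (325.6, 186.9) [325.54192665 185.1887156 ]
s4 (251.2, 145.6) [249.21737742 147.45986772]
s4 (251.2, 145.6) [248.63540934 147.24966169]
t4 (437.7, 211.5) [437.887162  211.9509069]
t4 (437.7, 211.5) [437.77786455 210.83209073]
    rows(np.array(f[:3])+s*a-Rn@np.array([f[3],f[4],.1765]),Rn)
slope x,y -0.0405592971388285 0.0202269241231037
tip tool [-0.0085  0.0032  0.1765] in ledges mm [-4.8304 -1.6159 58.5435]
collar tool [-0.0019 -0.0001  0.0115] in ledges mm [  1.6442   1.5514 223.5556]
t 9.78 shift [-0.012  0.009 -0.008] turn [0.023 0.047 0.003]
t 9.78 shift [-0.012  0.009  0.192] turn [0.023 0.047 0.003]
```

```bash
python3 -m handwheel '[[-0.01,0.01,0.03,0.023,0.047,0,-1],[-0.01,0.01,0.07,0.023,0.047,0,-1],[-0.01,0.01,0.11,0.023,0.047,0,-1],[-0.01,0.01,0.15,0.023,0.047,0,-1],[-0.01,0.01,0.19,0.023,0.047,0,-1],[-0.01,0.01,0.19,0.023,0.047,0,-1],[-0.01,0.01,0.19,0.023,0.047,0,-1]]'
python3 - <<'E'
from h import *
grab('wrist','w5')
cv2.imwrite('pics/c6.png',cv2.resize(load('w5')['im'][150:230,275:375,::-1],None,fx=5,fy=5,interpolation=0))
E
python3 rodfit.py w5 .540 -.250 .1745
python3 goal.py .540 -.250 .1745 -.0078 .003 -.038 .019 .02 -.03
```

```text
time: 10.65
position: [0.4279, -0.2449, 0.3359]
eef_rot: [[0.796, -0.041, 0.604], [-0.042, -0.999, -0.013], [0.604, -0.015, -0.797]]
contact_force: [-0.3, 0.2, -1.8]
grip_width: 0.171
grip_force: 60.0
[[-0.0041  0.0008  0.048   9.    ]
 [-0.005   0.0003  0.0558 20.    ]
 [-0.0053  0.0004  0.0649 19.    ]
 [-0.0057  0.001   0.0752 18.    ]
 [-0.0061  0.0011  0.0852 15.    ]
 [-0.0067  0.0011  0.0944 13.    ]
 [-0.007   0.0012  0.104  15.    ]
 [-0.0071  0.0018  0.1152 13.    ]
 [-0.0078  0.0019  0.1248 11.    ]
 [-0.0082  0.002   0.1352 10.    ]
 [-0.0087  0.0021  0.1456 11.    ]
 [-0.0091  0.0022  0.1567 10.    ]]
slope x,y -0.04288398070261336 0.01753431234434465
tip tool [-0.01    0.0027  0.1765] in ledges mm [-2.5642 -0.2557 19.9711]
collar tool [-0.0029 -0.0002  0.0115] in ledges mm [ -1.697   -0.4969 185.1457]
t 10.7 shift [ 0.002 -0.003  0.   ] turn [-0.     0.     0.001]
t 10.7 shift [-0.008  0.002  0.25 ] turn [-0.     0.     0.001]
```

View pics/c6.png

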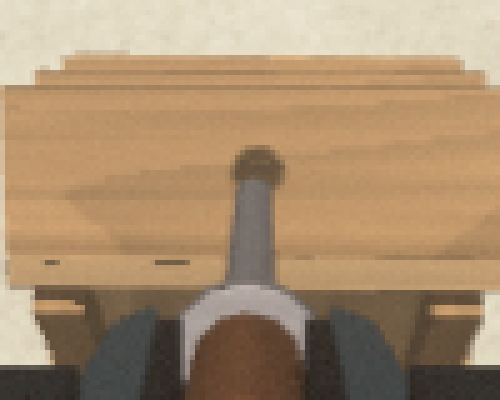

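The tip sits just short of the hole centre at (326,186) in the wrist image, with the hole at (326.5,184). The rod is parallel to the axis and needs about 1.8 mm more along +x.

```bash
python3 -m handwheel '[[0.009,-0.002,0,0,0,0,-1],[0.008,-0.001,0.03,0,0,0,-1],[0.007,0,0.06,0,0,0,-1],[0.006,0,0.09,0,0,0,-1],[0.005,0,0.12,0,0,0,-1],[0.004,0.001,0.14,0,0,0,-1],[0.003,0.002,0.16,0,0,0,-1],[0.003,0.002,0.16,0,0,0,-1]]'
python3 - <<'E'
from h import *
grab('wrist','w6')
E
python3 rodfit.py w6 .540 -.250 .1745|tail -3
python3 goal.py .5414 -.250 .1755 -.0078 .003 -.038 .019 -.012 -.04
```

```text
time: 11.7
position: [0.4476, -0.2456, 0.3103]
eef_rot: [[0.796, -0.041, 0.603], [-0.042, -0.999, -0.012], [0.603, -0.016, -0.797]]
contact_force: [-0.7, 0.1, -1.0]
grip_width: 0.174
grip_force: 60.0
slope x,y -0.044055951483244336 0.009503255630573039
tip tool [-0.0104  0.0019  0.1765] in ledges mm [ -1.6048   0.8366 -12.2774]
collar tool [-0.0032  0.0004  0.0115] in ledges mm [ -0.4555  -0.8032 152.8779]
t 11.75 shift [ 0.003 -0.002 -0.001] turn [-0.001  0.001  0.001]
t 11.75 shift [-0.002  0.001  0.139] turn [-0.001  0.001  0.001]
```

```bash
python3 -m handwheel '[[0.003,-0.001,0.02,0,0,0,-1],[0.002,-0.001,0.05,0,0,0,-1],[0.002,0,0.08,0,0,0,-1],[0.001,0,0.11,0,0,0,-1],[0,0.001,0.14,0,0,0,-1],[0,0.001,0.16,0,0,0,-1],[0,0.001,0.16,0,0,0,-1]]'
python3 - <<'E'
from h import *
grab('wrist','w7')
s=bot.sense();print(s['ft_torque'])
E
python3 rodfit.py w7 .540 -.250 .1745
python3 goal.py .5414 -.250 .1755 -.0078 .003 -.038 .019 -.044 -.095
```

```text
time: 12.62
position: [0.4669, -0.2462, 0.2847]
eef_rot: [[0.796, -0.041, 0.603], [-0.042, -0.999, -0.012], [0.603, -0.016, -0.797]]
contact_force: [-0.2, 0.5, -1.0]
grip_width: 0.172
grip_force: 60.0
[ 0.08395542  0.57498626 -0.02996188]
[[ -0.0042   0.0003   0.0478   8.    ]
 [ -0.0053   0.0003   0.0556  21.    ]
 [ -0.0056   0.0009   0.0657  18.    ]
 [ -0.006    0.001    0.0758  17.    ]
 [ -0.0063   0.001    0.0857  15.    ]
 [ -0.0072   0.0011   0.0948  13.    ]
 [ -0.0074   0.0012   0.1052  15.    ]
 [ -0.0077   0.0018   0.114   10.    ]
 [ -0.0107   0.0092   0.1256  17.    ]
 [ -0.0065   0.0001   0.1326 914.    ]]
slope x,y -0.047068196905485776 0.04234661306758018
tip tool [-0.0108  0.0053  0.1765] in ledges mm [ -0.716   -2.0529 -44.3634]
collar tool [-0.003  -0.0016  0.0115] in ledges mm [  0.9257   1.7064 120.9161]
t 12.68 shift [-0.003  0.001 -0.001] turn [-0.001  0.001  0.001]
t 12.68 shift [-0.013  0.006  0.254] turn [-0.001  0.001  0.001]
```

```bash
python3 -m handwheel '[[-0.001,0.001,0.03,0,0,0,-1],[-0.002,0.001,0.06,0,0,0,-1],[-0.003,0.002,0.09,0,0,0,-1],[-0.004,0.002,0.12,0,0,0,-1],[-0.006,0.003,0.15,0,0,0,-1],[-0.007,0.003,0.18,0,0,0,-1],[-0.008,0.004,0.21,0,0,0,-1],[-0.009,0.004,0.23,0,0,0,-1],[-0.009,0.004,0.23,0,0,0,-1]]'
python3 - <<'E'
from h import *
s=bot.sense();print(s['ft_torque'])
E
python3 goal.py .5414 -.250 .1755 -.0078 .003 -.038 .019 -.09 -.165
```

```text
time: 13.8
position: [0.4932, -0.2475, 0.247]
eef_rot: [[0.796, -0.041, 0.603], [-0.042, -0.999, -0.012], [0.603, -0.016, -0.797]]
contact_force: [-0.1, -0.3, -1.2]
grip_width: 0.172
grip_force: 60.0
[0.01884597 0.61613936 0.00779703]
t 13.8 shift [-0.002  0.001 -0.003] turn [-0.001  0.002  0.   ]
t 13.8 shift [-0.016  0.009  0.372] turn [-0.001  0.002  0.   ]
```

```bash
python3 -m handwheel '[[-0.001,0.001,0.03,0,0,0,-1],[-0.003,0.001,0.06,0,0,0,-1],[-0.004,0.002,0.09,0,0,0,-1],[-0.006,0.003,0.12,0,0,0,-1],[-0.007,0.003,0.15,0,0,0,-1],[-0.008,0.004,0.18,0,0,0,-1],[-0.01,0.005,0.22,0,0,0,-1],[-0.01,0.005,0.22,0,0,0,-1]]'
python3 - <<'E'
from h import *
s=bot.sense();print(s['ft_torque']); grab('wrist','w8');grab('scene','s8')
R=np.array(s['eef_rot']);p=np.array(s['position']);Q=(cloud(load('w8'))-p)@R*1e3
print(np.round([np.r_[v,Q[v,322],Q[v,326]] for v in range(190,216,2)],1))
E
python3 goal.py .5414 -.250 .1755 -.0078 .003 -.038 .019 -.135 -.163
```

```text
time: 14.8
position: [0.5181, -0.2489, 0.2102]
eef_rot: [[0.797, -0.041, 0.603], [-0.042, -0.999, -0.012], [0.603, -0.016, -0.798]]
contact_force: [0.2, 0.2, -1.8]
grip_width: 0.172
grip_force: 60.0
[0.02637441 0.63074426 0.01206575]
[[190.   15.5  -2.   41.5  15.4   1.6  42. ]
 [192.   13.6  -2.   42.1  13.5   1.6  42.4]
 [194.   11.7  -2.   41.9  11.6   1.6  42.7]
 [196.   10.1  -2.   41.1   9.7   1.6  42.5]
 [198.    8.3  -2.   40.7   8.2   1.6  41.2]
 [200.    5.8  -2.   43.2   6.1   1.6  42.3]
 [202.    4.2  -2.   42.2   4.4   1.6  41.5]
 [204.    2.1  -2.   43.    1.8   1.7  44.2]
 [206.    9.7  -1.9   8.2   9.7   1.3   8.3]
 [208.    8.9  -1.8   5.3   8.9   1.3   5.5]
 [210.    7.1  -1.8   6.    7.4   1.3   4.9]
 [212.    5.6  -1.8   5.4   5.8   1.3   4.7]
 [214.    5.9  -1.8  -0.7   5.9   1.2  -0.8]]
t 14.9 shift [-0.001  0.     0.003] turn [-0.001  0.001  0.   ]
t 14.9 shift [-0.006  0.003  0.143] turn [-0.001  0.001  0.   ]
```

```bash
python3 -m handwheel '[[-0.001,0.001,0.03,0,0,0,-1],[-0.003,0.001,0.06,0,0,0,-1],[-0.004,0.002,0.09,0,0,0,-1],[-0.005,0.003,0.11,0,0,0,-1],[-0.006,0.003,0.13,0,0,0,-1],[-0.006,0.003,0.14,0,0,0,-1],[-0.006,0.003,0.145,0,0,0,-1],[-0.006,0.003,0.145,0,0,0,-1]]'
python3 -m handwheel '[[0,0,0.004,0,0,0,-1],[0,0,0.008,0,0,0,-1],[0,0,0.008,0,0,0,-1]]'
python3 - <<'E'
from h import *
grab('wrist','w9');s=bot.sense()
R=np.array(s['eef_rot']);p=np.array(s['position']);Q=(cloud(load('w9'))-p)@R*1e3
print(np.round([np.r_[v,Q[v,322],Q[v,326]] for v in range(192,216,2)],1))
cv2.imwrite('pics/c9.png',cv2.resize(load('w9')['im'][160:250,265:385,::-1],None,fx=5,fy=5,interpolation=0))
E
```

```text
time: 15.9
position: [0.5347, -0.2501, 0.1872]
eef_rot: [[0.796, -0.041, 0.604], [-0.042, -0.999, -0.013], [0.604, -0.015, -0.797]]
contact_force: [-0.3, -0.7, -1.1]
grip_width: 0.172
grip_force: 60.0
time: 16.27
position: [0.5356, -0.2501, 0.1859]
eef_rot: [[0.796, -0.041, 0.604], [-0.042, -0.999, -0.013], [0.604, -0.015, -0.797]]
contact_force: [-0.6, 0.3, -1.2]
grip_width: 0.167
grip_force: 60.0
[[ 1.92e+02  2.00e+01 -1.90e+00  1.29e+01  2.01e+01  1.30e+00  1.24e+01]
 [ 1.94e+02  1.85e+01 -1.90e+00  1.22e+01  1.83e+01  1.30e+00  1.33e+01]
 [ 1.96e+02  1.68e+01 -1.90e+00  1.25e+01  1.68e+01  1.30e+00  1.27e+01]
 [ 1.98e+02  1.52e+01 -1.90e+00  1.26e+01  1.51e+01  1.30e+00  1.27e+01]
 [ 2.00e+02  1.35e+01 -1.90e+00  1.24e+01  1.36e+01  1.30e+00  1.23e+01]
 [ 2.02e+02  1.21e+01 -1.90e+00  1.16e+01  1.21e+01  1.30e+00  1.18e+01]
 [ 2.04e+02  1.04e+01 -1.90e+00  1.17e+01  1.02e+01  1.30e+00  1.25e+01]
 [ 2.06e+02  9.40e+00 -1.90e+00  9.20e+00  9.90e+00  1.30e+00  7.60e+00]
 [ 2.08e+02  8.90e+00 -1.80e+00  5.50e+00  9.00e+00  1.30e+00  4.90e+00]
 [ 2.10e+02  7.20e+00 -1.80e+00  5.60e+00  7.20e+00  1.30e+00  5.70e+00]
 [ 2.12e+02  5.60e+00 -1.80e+00  5.30e+00  5.50e+00  1.30e+00  6.00e+00]
 [ 2.14e+02  5.60e+00 -1.80e+00  2.00e-01  5.90e+00  1.20e+00 -9.00e-01]]
```

```bash
python3 -m handwheel '[[0,0,0.003,0,0,0,-1],[0,0,0.006,0,0,0,-1],[0,0,0.006,0,0,0,-1]]'
```

```text
time: 16.7
position: [0.5362, -0.2501, 0.1858]
eef_rot: [[0.796, -0.041, 0.604], [-0.041, -0.999, -0.013], [0.604, -0.015, -0.797]]
contact_force: [-7.0, 0.7, 5.1]
grip_width: 0.173
grip_force: 60.0
```

```bash
python3 -m handwheel '[[0,0,0.003,0,0,0,-1],[0,0,0.003,0,0,0,-1]]'
```

```text
time: 16.95
position: [0.5364, -0.2501, 0.1859]
eef_rot: [[0.795, -0.041, 0.605], [-0.041, -0.999, -0.013], [0.605, -0.014, -0.796]]
contact_force: [-10.9, 1.1, 9.1]
grip_width: 0.167
grip_force: 60.0
```

The collar is seated, with about 14 N along the axis. Now I'll release and back out along the axis.

```bash
python3 -m handwheel '[[0,0,-0.003,0,0,0,-1],[0,0,-0.003,0,0,0,-1],[0,0,-0.003,0,0,0,-1]]' 5
python3 -m handwheel '[[0,0,-0.003,0,0,0,-0.5],[0,0,-0.003,0,0,0,-0.3],[0,0,-0.003,0,0,0,-0.1],[0,0,-0.003,0,0,0,0.1],[0,0,-0.003,0,0,0,0.1],[0,0,-0.003,0,0,0,0.1]]'
python3 -m handwheel '[[0,0,-0.1,0,0,0,0.1],[0,0,-0.3,0,0,0,0.1],[0,0,-0.5,0,0,0,0.1],[0,0,-0.7,0,0,0,0.1],[0,0,-0.7,0,0,0,0.1],[0,0,-0.7,0,0,0,0.1]]'
python3 - <<'E'
from h import *
np.set_printoptions(precision=4,suppress=True)
grab('wrist','w10');grab('top','t10');grab('scene','s10')
cv2.imwrite('pics/c10.png',np.hstack([cv2.resize(load('w10')['im'][110:260,200:440,::-1],(448,280),interpolation=2),cv2.resize(load('s10')['im'][120:300,180:400,::-1],(342,280),interpolation=2)]))
E
```

```text
time: 17.32
position: [0.5365, -0.2503, 0.1855]
eef_rot: [[0.796, -0.041, 0.604], [-0.042, -0.999, -0.013], [0.604, -0.015, -0.797]]
contact_force: [-4.9, 1.0, 5.1]
grip_width: 0.194
grip_force: 5.0
time: 18.08
position: [0.536, -0.2501, 0.1854]
eef_rot: [[0.796, -0.041, 0.604], [-0.042, -0.999, -0.013], [0.604, -0.015, -0.797]]
contact_force: [0.5, 0.6, 0.2]
grip_width: 0.546
grip_force: 0.0
time: 18.82
position: [0.4513, -0.248, 0.296]
eef_rot: [[0.797, -0.041, 0.603], [-0.043, -0.999, -0.012], [0.603, -0.016, -0.798]]
contact_force: [0.4, -0.1, -0.7]
grip_width: 0.549
grip_force: 0.0
```

View pics/c10.png

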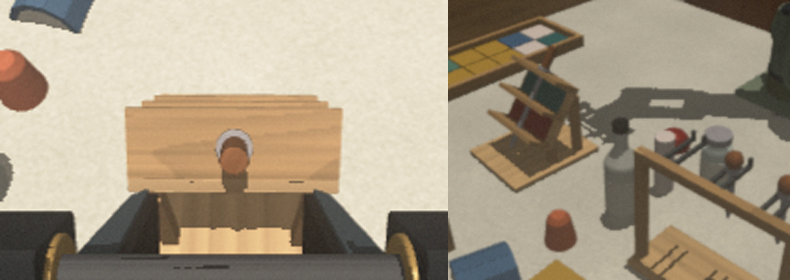

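The collar sits on the top ledge around the hole, at about (234,146) in the crop. The scene shows the shaft running down in front of both tiles through all three ledges, with the short rods still hanging. I'll do one numeric check, then hand in.

```bash
python3 - <<'E'
from h import *
np.set_printoptions(precision=1,suppress=True,linewidth=140)
y=-.053;t=np.radians(35);a=np.array([-np.sin(t)*np.cos(y),-np.sin(t)*np.sin(y),np.cos(t)]);Y=np.array([-np.sin(y),np.cos(y),0]);L=np.stack([np.cross(Y,a),Y,a],1)
Q=(cloud(load('w10'))-[.54,-.25,.1745])@L*1e3
m=(abs(Q[...,0])<25)&(abs(Q[...,1])<40)
led=Q[m&(abs(Q[...,2])<3.5)];col=Q[m&(Q[...,2]>4.5)&(Q[...,2]<8.5)&(abs(Q[...,1])<16)];top=Q[m&(Q[...,2]>48)&(abs(Q[...,1])<16)]
print(np.median(led[:,2]),np.median(col[:,2]),len(col),col.min(0),col.max(0),top.mean(0),len(top))
s=bot.sense();print(s['time'],s['contact_force'],np.abs(s['qd']).max())
E
```

```text
0.05315761380429098 6.132052419126901 110 [-10.6 -14.1   4.5] [ 9.9 10.4  8. ] [ 17.2   0.2 294.9] 13541
18.975 [ 0.  -0.4 -0.5] 0.005549564708690917
```

The collar top is 6.1 mm above the ledge, so the 6 mm collar is flush.

```bash
python3 -c "
from rig import bot
print(bot.close_job())"
```

```text
the job is handed in; nothing more can be done
None
```

The long rod is through all three ledges with its collar flush on the top one (collar top measured 6.1 mm above the ledge, for a 6 mm collar); it is released, both short rods still hang, and I handed the job in at about 19 s, though the hand-in gave no verdict.

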